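Right the fallen adhesive bottle against the bench board

TASK

One of the two flat-sided adhesive bottles has toppled and lies on the shoemaker's bench with its foot towards the low plywood board. Tip it up by its cap, keeping its foot down on or close to the bench, and push its top end towards the board until it stands upright on its foot with its broad flat side against the board. Leave the bottle that is already standing where it is.

Things in the scene. Friction and masses are not known exactly. Their poses are not given: they have to be found in the camera images.
- fallen_center (a point): fallen flat-sided white bottle, 186 mm tall, about 0.5 kg: body 60 mm (x) by 80 mm (y), 136 mm tall; on top a grey ball-shaped cap 32 mm across, its middle 170 mm from the foot. Point: on the axis, 93 mm from the foot; z runs foot to cap. Lies on a broad side, axis level 30 mm above the bench, foot 30 to 70 mm from the board, cap pointing away from it, up to 15 degrees askew.
- standing_center (a point): bystander bottle, identical (brown label on each broad side, shoulder to 147 mm, neck 26 mm across, ball cap from 154 to 186 mm), upright near the other half of the board; point on its axis, 93 mm above the bench. A bottle pinched lightly (about 25 N) across the middle of its ball cap swings by its own weight about the line between the fingers; a hard grip holds it stiff.
- board: upright plywood board fixed to the bench, 460 mm long (y), 18 mm thick, 150 mm high. Origin: middle of the lower edge of its working face, at bench height; x points level out of that face, away from the robot, to the side where the bottles are (the wood lies at negative x); z is up.
Not all that is in view belongs to the job. What is shaped like the part that bears fallen_center but green or purple is not meant. Leave any green or red look-alike of the part that bears standing_center alone.

How it is judged:
At the end, for the whole second after the job is handed in: The fallen bottle stands at rest on its foot on the bench (within 10 degrees of upright), a broad side against the working face of the board (within 20 mm, within 15 degrees of parallel, within the board's length); the other bottle still stands within 20 mm of its place (angle between each of fallen_center, standing_center's own z axis and vertical below 0.17 rad and height (world z) of fallen_center between 0.083 and 0.103 m and x of fallen_center in the frame of board between 0.02 and 0.05 m and y of fallen_center in the frame of board between -0.23 and 0.23 m and angle between the x axis of fallen_center and the x axis of board, either way round below 0.26 rad and linear speed of fallen below 0.02 m/s and distance of standing_center from where it was at the start of the episode below 0.02 m); the robot touches nothing.
It fails at once if the fallen bottle is lifted clear of the bench (its middle more than 160 mm above it) instead of being tipped up (height (world z) of fallen_center above 0.16 m).
It fails at once if the standing bottle is pushed more than 20 mm from its place or tilted by more than 10 degrees (distance of standing_center from where it was at the start of the episode above 0.02 m or angle between standing_center's own z axis and vertical above 0.17 rad).
It also fails if it takes over 38 s, if anything falls off the work surface, if the arm or the gripper's body presses on something with over 40 N, if the wrist force passes 120 N, or if a joint passes its speed limit or range.

ROBOT

A 6-joint arm with a two-finger parallel gripper is mounted at the origin on the work surface. World frame = base frame: x ahead of the robot, y to its left, z up, the work surface at z = 0. Lengths are in m, angles in rad, forces in N, time in s.
With the tool pointing down it reaches from about 0.225 to 0.725 m from the base axis. Payload 3.1 kg.
Tool frame: the origin (TCP) lies on the mounting face of the last link; the fingertips stand 173 mm ahead of it and the grasp point (between the pads) lies 155 mm ahead of it; z points along the fingers, y is the direction in which the jaws open and shut (so a half turn about z gives the same grasp; the last joint's range is limited). The gripper opens to 85 mm and grips with 20 to 120 N. Pads are 22 mm wide; open, the fingers measure 114 mm over their backs; the gripper's body (76 mm by 85 mm) begins 54 mm behind the grasp point. The pads swing forward as they close: fully open they stand 13 mm farther back than shut.
Start: joints at [0.993, 0.048, 0.099, 1.622, 0, 1.443], TCP at [0.228, 0.473, 0.405] pointing down, gripper open.
Joint ranges: [-2.91, 2.91], [-0.99, 1.94], [-1.21, 1.42], [-2.12, 2.29], [-1.49, 1.47], [-3.14, 3.14]. Speed limits (rad/s): [2.79, 2.79, 3.14, 3.14, 3.14, 3.14].

INTERFACE

Orientations are given as a unit quaternion [x, y, z, w].
In Python, from workcell import bot gives the robot as it stands.
- The arm moves only by the tool play_rows, never from a script. Its argument "commands" is a list of rows, each an object with "gripper": the closure, from 0 (fully open) to 1 (shut); "delta_pos": the shift along the tool's x, y, z in m, a list of three; "rotation": the turn, a rotation vector about the tool's x, y, z in degrees, a list of three. A call has 1 to 5 rows; each row shifts and turns the commanded pose from where the row before left it, along the tool's axes as they then stand; what a row does not reach is not made up. A row lasts 1/10 s, in which the tool goes at most 50 mm and 8.59 degrees, less where a joint would pass 70% of its speed; a pose out of reach is approached as far as the arm can. A call with a gripper value outside its range is refused whole. The fingers move at their own pace and stop on an object; the grip force is fixed at half the most. Time passes only in rows, so rows that do not move let the fingers close. It gives the time, the measured TCP pose, the force and the opening at its end, in the units of the state.
- bot.get_state(): the state, without advancing time (a new reading comes with each control period).
- bot.get_image(name): name is "scene" or "side" or "wrist"; returns a dict with "image" (384x512x3 uint8, red, green, blue), "camera_matrix" (3x3 intrinsics, pixels), "k1" (the pictures are not rectified: a ray, as slopes to the right and down, at radius r is drawn at 1 + k1 r^2 times it, then the intrinsics apply), "eye" and "orientation" of the camera in the world. Camera axes: x right, y down, z forward; pixel columns grow to the right and rows downward; lengths in m; the calibration is good to about 2 mm. A picture is of the moment at which its call begins. There is no depth.
- bot.finish_job(): hands the job in, once; it reports no verdict.
Trained networks look in the newest picture that a camera, given by its name, has taken for a name from the list of things; names that differ only in an ending like _2 or _b are one class to them, and where a whole thing is asked for, a point or a joint stands for the part that bears it (a point fixed in the world has none). Each returns a list of dicts, best first, with "score" (0 to 1); they miss things now and then, are a little off and sometimes report something else, mostly with a low value. They report only what shows in the picture. A call takes as long as a camera call. They do not tell look-alikes from the thing itself.
- bot.look_for(camera, query): "point" ([row, column] in pixels, amid what is visible of it).
- bot.place_of(camera, query): "point" ([row, column] in pixels: a listed point, or the origin of a listed thing).
The state is a dict: "time": time; "qpos": joint angles; "joint_velocities": joint speeds; "effort": joint torques, N m; "ee_pos": TCP position; "orientation": TCP orientation; "wrist_force": force on the tool from outside, world axes, zero at the start; "torque": the same for the moment, N m; "width": finger opening in m.
Only numpy, scipy, OpenCV 4.12 (cv2) and the standard library are available. Lean on these libraries where they do the work, as an engineer would, in place of code of your own. Each camera call takes 0.05 s, during which the arm holds its last target.

## Working session

There is one attempt and no reset: what is moved stays moved. The work goes in short steps, Python scripts to look and compute and a tool call to move; the robot and the scene stay as the last step left them, time stands still between calls to the robot, and variables do not carry over. Pictures are saved under pics/ and viewed, and the job is handed in when it is done.

Besides the shell and the picture viewer there is one more tool, called after "Emit:" by a JSON object that holds its "name" and its "arguments". play_rows: Moves the arm, as the interface text tells. Its arguments: {"type":"object","properties":{"commands":{"type":"array","items":{"type":"object","properties":{"gripper":{"type":"number"},"delta_pos":{"type":"array","items":{"type":"number"}},"rotation":{"type":"array","items":{"type":"number"}}}}}},"required":["commands"]}

```bash
ls; mkdir -p pics
cat > h.py <<'E'
import numpy as np,cv2,json
from scipy.spatial.transform import Rotation as R
from workcell import bot
def ray(im,rc):
    K=np.array(im["camera_matrix"]);k1=im["k1"]
    d=np.array([(rc[1]-K[0,2])/K[0,0],(rc[0]-K[1,2])/K[1,1]])
    rd=np.linalg.norm(d);r=rd
    for _ in range(50): r=rd/(1+k1*r*r)
    s=d*(r/rd if rd>0 else 1)
    o=R.from_quat(im["orientation"])
    return np.array(im["eye"]),o.apply([s[0],s[1],1.])
def onz(im,rc,z):
    e,d=ray(im,rc);return e+d*(z-e[2])/d[2]
def proj(im,p):
    K=np.array(im["camera_matrix"]);c=R.from_quat(im["orientation"]).inv().apply(np.array(p)-np.array(im["eye"]))
    s=c[:2]/c[2];s=s*(1+im["k1"]*(s@s));return np.array([K[1,1]*s[1]+K[1,2],K[0,0]*s[0]+K[0,2]])
def snap(n,f):
    im=bot.get_image(n);cv2.imwrite("pics/"+f,im["image"][:,:,::-1]);return im
def tri(rays):
    A=np.zeros((3,3));b=np.zeros(3)
    for e,d in rays:
        d=d/np.linalg.norm(d);P=np.eye(3)-np.outer(d,d);A+=P;b+=P@e
    return np.linalg.solve(A,b)
E
python3 - <<'E'
from h import *
np.set_printoptions(precision=4,suppress=True)
s=bot.get_state();print(s)
for n in["scene","side","wrist"]:
    im=snap(n,n+"0.png");print(n,im["eye"],im["orientation"],im["camera_matrix"],im["k1"])
    for q in["fallen_center","standing_center","board"]:
        print(q,[(np.round(d["point"]),round(d["score"],2)) for d in bot.place_of(n,q)])
E
```

```text
pics
{'time': 0.0, 'qpos': array([ 0.9932,  0.0487,  0.0976,  1.622 , -0.    ,  1.443 ]), 'joint_velocities': array([-0.0007,  0.0018, -0.0004,  0.0008,  0.0016, -0.004 ]), 'effort': array([  0.0005, -33.8778,  32.0016,   0.0203,  -0.    ,   0.    ]), 'ee_pos': array([0.2282, 0.4726, 0.4035]), 'orientation': array([ 0.223 ,  0.9748, -0.0011, -0.0004]), 'wrist_force': array([-0.5295,  0.5005,  0.1469]), 'torque': array([-0.0222, -0.0396,  0.0245]), 'width': 0.08562382169694716}
scene [ 1.1541 -0.6728  1.2845] [ 0.8841  0.3366 -0.1211 -0.3006] [[472.9997   0.     249.322 ]
 [  0.     472.9997 185.2682]
 [  0.       0.       1.    ]] 0.026475002112834985
fallen_center [(array([198., 143.]), 0.93), (array([226., 244.]), 0.83), (array([305., 254.]), 0.8)]
standing_center [(array([162., 343.]), 0.97), (array([150., 272.]), 0.67)]
board [(array([186., 239.]), 0.97), (array([151., 268.]), 0.63)]
side [-0.0388 -1.0954  0.9281] [ 0.8604 -0.2032  0.1071 -0.4549] [[434.8536   0.     263.7789]
 [  0.     434.8536 190.6294]
 [  0.       0.       1.    ]] -0.014332653217447535
fallen_center [(array([270., 222.]), 0.84), (array([212., 296.]), 0.7), (array([226., 379.]), 0.69)]
standing_center [(array([170., 238.]), 0.93), (array([144., 272.]), 0.82), (array([150., 200.]), 0.61)]
board [(array([212., 239.]), 0.95)]
wrist [0.157  0.5073 0.373 ] [0.8359 0.5258 0.0839 0.1332] [[312.4365   0.     256.9377]
 [  0.     312.4365 192.1414]
 [  0.       0.       1.    ]] -0.0648060679298872
fallen_center []
standing_center [(array([350., 239.]), 0.93)]
board []
```

View pics/scene0.png

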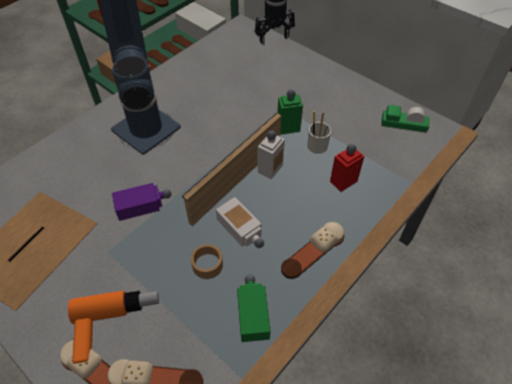

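View pics/side0.png

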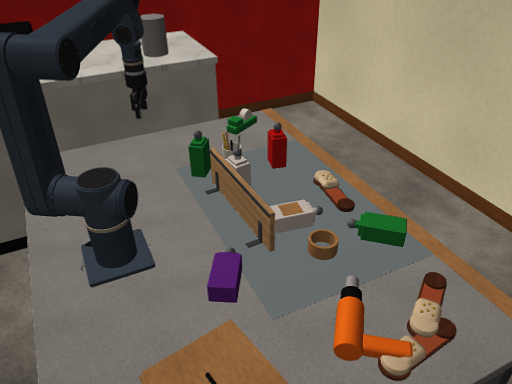

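View pics/wrist0.png

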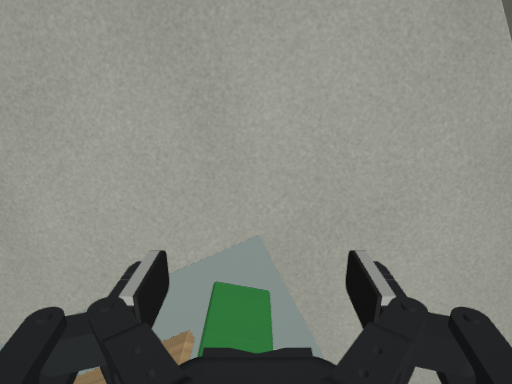

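Fallen white bottle: scene about (row 222, col 240), side about (214, 295). Look-alikes lying down are purple at scene (200,138) and green at (310,254). Standing white is at scene (155,271), with green at (112,290) and red at (167,346). I'll check the choice in one close crop.

```bash
python3 - <<'E'
import cv2,numpy as np
a=cv2.imread("pics/scene0.png")[110:260,170:300];b=cv2.imread("pics/side0.png")[140:260,190:340]
a=cv2.resize(a,None,fx=3,fy=3,interpolation=cv2.INTER_CUBIC);b=cv2.resize(b,None,fx=2.6,fy=2.6,interpolation=cv2.INTER_CUBIC)
c=np.zeros((450,790,3),np.uint8);c[:a.shape[0],:390]=a;c[:b.shape[0],400:790]=b
cv2.imwrite("pics/crop1.png",c)
E
python3 - <<'E'
from h import *
np.set_printoptions(precision=4,suppress=True)
S=bot.get_image("scene");D=bot.get_image("side")
for n,im in(("scene",S),("side",D)):
    for q in["fallen_center","standing_center","board"]:
        for f in(bot.place_of,bot.look_for):
            print(n,q,f.__name__,[(np.round(d["point"],1),round(d["score"],2),onz(im,d["point"],{"fallen_center":.03,"standing_center":.093,"board":0}[q])) for d in f(n,q)])
E
```

```text
scene fallen_center call [(array([201.8, 142.7]), 0.96, array([ 0.2764, -0.24  ,  0.03  ])), (array([304.3, 252.7]), 0.94, array([ 0.782 , -0.2663,  0.03  ])), (array([224.4, 246.7]), 0.65, array([ 0.5908, -0.0798,  0.03  ]))]
scene fallen_center call [(array([311.5, 252.8]), 0.91, array([ 0.7963, -0.2819,  0.03  ])), (array([201.2, 138.4]), 0.72, array([ 0.2639, -0.2477,  0.03  ])), (array([222.3, 240.8]), 0.64, array([ 0.5715, -0.0863,  0.03  ]))]
scene standing_center call [(array([152.2, 269.2]), 0.73, array([0.4819, 0.1553, 0.093 ])), (array([107.2, 285.7]), 0.71, array([0.3845, 0.3622, 0.093 ])), (array([160.9, 344.5]), 0.67, array([0.6939, 0.2901, 0.093 ]))]
scene standing_center call [(array([155.2, 268. ]), 0.68, array([0.4876, 0.1424, 0.093 ])), (array([166.9, 343.3]), 0.63, array([0.7059, 0.2662, 0.093 ])), (array([112.4, 286.7]), 0.59, array([0.4045, 0.3434, 0.093 ])), (array([175.1, 224.2]), 0.37, array([ 0.4368, -0.0168,  0.093 ]))]
scene board call [(array([186.2, 239.6]), 0.85, array([0.4545, 0.0339, 0.    ]))]
scene board call []
side fallen_center call [(array([211.
[... 316 characters left out ...]
0.2426, -0.2508,  0.03  ])), (array([228.1, 383.3]), 0.91, array([ 0.8013, -0.2847,  0.03  ])), (array([212.8, 295.7]), 0.73, array([ 0.5873, -0.0854,  0.03  ]))]
side standing_center call [(array([152.5, 200.2]), 0.94, array([0.4046, 0.3495, 0.093 ])), (array([145. , 275.1]), 0.77, array([0.6955, 0.2726, 0.093 ]))]
side standing_center call [(array([163.9, 242.5]), 0.62, array([0.5169, 0.1957, 0.093 ])), (array([147.4, 275.3]), 0.6, array([0.6869, 0.2544, 0.093 ])), (array([155.9, 199.9]), 0.59, array([0.3945, 0.3246, 0.093 ]))]
side board call [(array([210.3, 241.3]), 0.69, array([ 0.4427,  0.0476, -0.    ]))]
side board call [(array([199.3, 242.8]), 0.91, array([0.4752, 0.1068, 0.    ]))]
```

View pics/crop1.png

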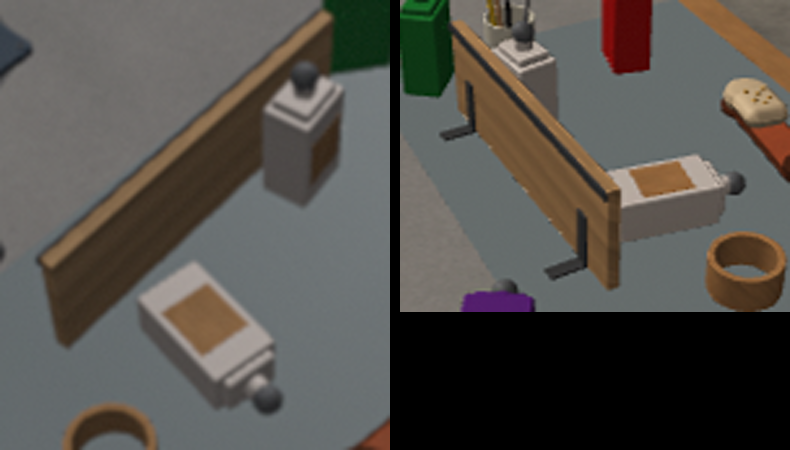

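Run:
```python
from h import *
np.set_printoptions(precision=4,suppress=True)
S=bot.get_image("scene");D=bot.get_image("side")
print("cap S",onz(S,(242.3,259),.03),"D",onz(D,(210.4,318.1),.03),"tri",tri([ray(S,(242.3,259)),ray(D,(210.4,318.1))]))
for n,p,z in(("board low near",(225,192.3),0),("top near",(198,186),.15),("top far",(117.3,281.7),.15)): print(n,onz(S,p,z))
A=onz(S,(210.7,216),.06);B=onz(S,(198,235),.06);print("foot",A,B,(A+B)/2,np.linalg.norm(A-B))
g=cv2.cvtColor(S["image"],cv2.COLOR_RGB2GRAY)
# upscale crops
for n,im,(r0,r1,c0,c1),f in(("s",S,(180,260,180,280),8),("d",D,(185,240,220,330),7)):
    cv2.imwrite(f"pics/c2{n}.png",cv2.resize(im["image"][r0:r1,c0:c1,::-1],None,fx=f,fy=f,interpolation=cv2.INTER_CUBIC)[:600,:800])
```

```text
cap S [ 0.6629 -0.1033  0.03  ] D [ 0.6631 -0.108   0.03  ] tri [ 0.6637 -0.1047  0.0292]
board low near [ 0.4471 -0.1837  0.    ]
top near [ 0.4464 -0.1869  0.15  ]
top far [0.4427 0.265  0.15  ]
foot [ 0.4974 -0.12    0.06  ] [ 0.5085 -0.0441  0.06  ] [ 0.503 -0.082  0.06 ] 0.07667670246831673
```

View pics/c2s.png

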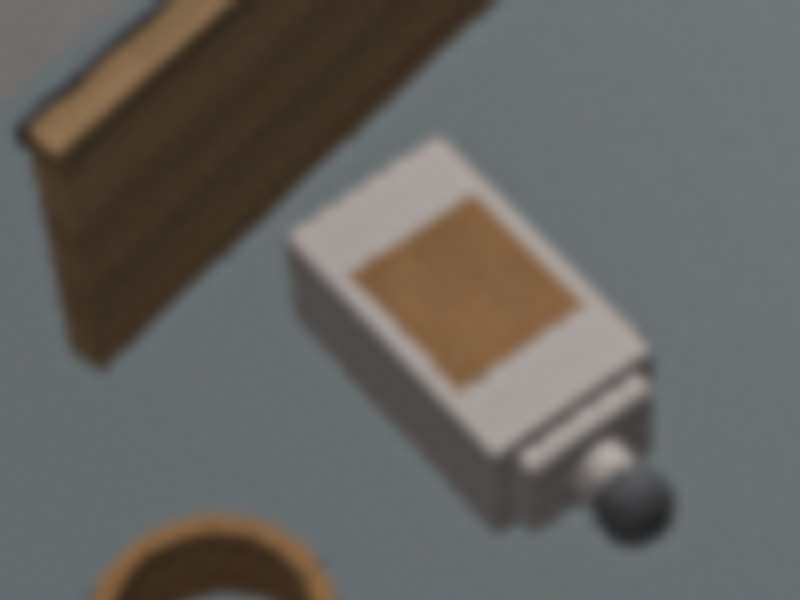

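View pics/c2d.png

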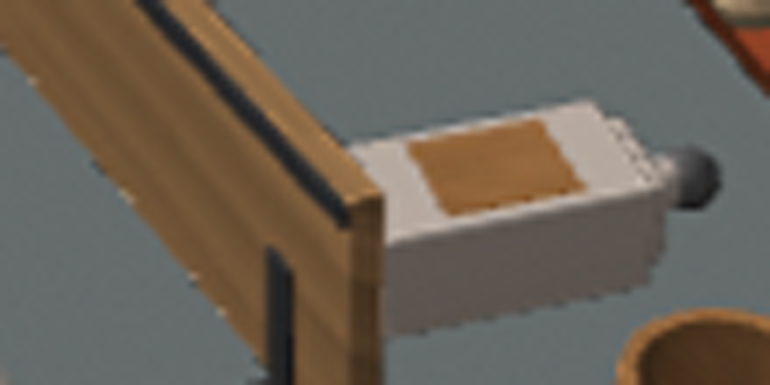

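The crop confirms a white body with a brown label, grey cap at scene (242.6,258.8) and side (210,318.6), and its foot facing the board. Next step: refine the pose and plan the approach.

```bash
cat >> h.py <<'E'
def Rt(yaw,a):
    "tool y at yaw(deg, ~82), tilted: a>0 = tool z leans back to robot (bottle-lying side), a=-90 => horizontal outward"
    y=np.array([np.cos(np.radians(yaw)),np.sin(np.radians(yaw)),0]);f=np.array([y[1],-y[0],0])
    z=-np.sin(np.radians(a))*f+np.array([0,0,-np.cos(np.radians(a))]);x=np.cross(y,z)
    return R.from_matrix(np.c_[x,y,z])
def plan(poses,p0=None,R0=None):
    """poses: list (grasp point, Rot)"""
    s=bot.get_state()
    p=np.array(s["ee_pos"]) if p0 is None else p0;r=R.from_quat(s["orientation"]) if R0 is None else R0
    for g,q in poses:
        t=np.array(g)-q.apply([0,0,.155])
        print("dp",np.round(r.inv().apply(t-p),4),"rot",np.round(np.degrees((r.inv()*q).as_rotvec()),2),"tcp",np.round(t,3))
        p,r=t,q
E
python3 - <<'E'
from h import *
np.set_printoptions(precision=4,suppress=True)
S=bot.get_image("scene");D=bot.get_image("side")
c=tri([ray(S,(242.6,258.8)),ray(D,(210,318.6))]);print("cap",c)
P=np.array([onz(S,p,.06) for p in((209.6,215.8),(196.7,234.8),(236.4,241.2),(223.6,261))]);print(P)
f=(P[0]+P[1])/2;h=(P[2]+P[3])/2;v=h-f
print("foot",f,"sh",h,np.linalg.norm(v),np.degrees(np.arctan2(v[1],v[0])),"cap pred",f+v/np.linalg.norm(v)*.17)
v=c-f;print(np.degrees(np.arctan2(v[1],v[0])),np.linalg.norm(v[:2]))
for q in((199.3,187.1),):print("board top near",onz(S,q,.15))
print("low",onz(S,(225.8,192.4),0))
plan([((c[0],c[1],.20),Rt(82,0)),((c[0],c[1],.20),Rt(82,10))])
s=bot.get_state();print(s["time"],s["ee_pos"],R.from_quat(s["orientation"]).as_matrix())
E
```

```text
cap [ 0.6646 -0.1066  0.0315]
[[ 0.494  -0.1174  0.06  ]
 [ 0.5045 -0.0407  0.06  ]
 [ 0.6207 -0.137   0.06  ]
 [ 0.6353 -0.0626  0.06  ]]
foot [ 0.4992 -0.079   0.06  ] sh [ 0.628  -0.0998  0.06  ] 0.13045836568596367 -9.16768438629093 cap pred [ 0.6671 -0.1061  0.06  ]
-9.466953271619072 0.1676580479652646
board top near [ 0.4524 -0.188   0.15  ]
low [ 0.4496 -0.1857  0.    ]
dp [-0.6448 -0.332   0.0497] rot [ -0.    -0.   -17.77] tcp [ 0.665 -0.107  0.355]
dp [-0.0269  0.      0.0024] rot [ 0. 10.  0.] tcp [ 0.691 -0.11   0.353]
1.5 [0.2283 0.4728 0.4047] [[-0.9005  0.4348 -0.    ]
 [ 0.4348  0.9005 -0.    ]
 [ 0.     -0.     -1.    ]]
```

Emit:
{"name": "play_rows", "arguments": {"commands": [{"gripper": 0, "delta_pos": [-0.043, -0.0221, -0.01], "rotation": [0, 0, 0]}, {"gripper": 0, "delta_pos": [-0.043, -0.0221, -0.01], "rotation": [0, 0, 0]}, {"gripper": 0, "delta_pos": [-0.043, -0.0221, -0.01], "rotation": [0, 0, 0]}, {"gripper": 0, "delta_pos": [-0.043, -0.0221, 0], "rotation": [0, 0, 0]}, {"gripper": 0, "delta_pos": [-0.043, -0.0221, 0], "rotation": [0, 0, 0]}]}}

```text
time: 2.0
ee_pos: [0.3746, 0.2783, 0.4355]
orientation: [0.223, 0.975, 0.001, 0.001]
wrist_force: [1.1, 0.8, -0.8]
width: 0.0853
```

Emit:
{"name": "play_rows", "arguments": {"commands": [{"gripper": 0, "delta_pos": [-0.043, -0.0221, 0], "rotation": [0, 0, 0]}, {"gripper": 0, "delta_pos": [-0.043, -0.0221, 0], "rotation": [0, 0, 0]}, {"gripper": 0, "delta_pos": [-0.043, -0.0221, 0], "rotation": [0, 0, 0]}, {"gripper": 0, "delta_pos": [-0.043, -0.0221, 0], "rotation": [0, 0, 0]}, {"gripper": 0, "delta_pos": [-0.043, -0.0221, 0], "rotation": [0, 0, 0]}]}}

```text
time: 2.5
ee_pos: [0.5203, 0.0849, 0.4349]
orientation: [0.223, 0.975, 0.0, 0.0]
wrist_force: [0.6, 1.0, 0.5]
width: 0.0853
```

Emit:
{"name": "play_rows", "arguments": {"commands": [{"gripper": 0, "delta_pos": [-0.043, -0.0221, 0], "rotation": [0, 0, 0]}, {"gripper": 0, "delta_pos": [-0.043, -0.0221, 0], "rotation": [0, 0, 0]}, {"gripper": 0, "delta_pos": [-0.043, -0.0221, 0.01], "rotation": [0, 0, -5.6]}, {"gripper": 0, "delta_pos": [-0.03, -0.012, 0.01], "rotation": [0, 0, -5.6]}, {"gripper": 0, "delta_pos": [0, 0, 0.02], "rotation": [0, 0, -5.6]}]}}

```text
time: 3.0
ee_pos: [0.6336, -0.0546, 0.3932]
orientation: [0.079, 0.997, -0.001, 0.001]
wrist_force: [0.7, -0.2, -0.3]
width: 0.0855
```

Run:
```python
from h import *
np.set_printoptions(precision=4,suppress=True)
W=snap("wrist","w1.png")
print([(d["point"],d["score"]) for d in bot.place_of("wrist","fallen_center")])
print("cap exp px",proj(W,(.6646,-.1066,.03)))
s=bot.get_state();print(s["ee_pos"],s["qpos"],R.from_quat(s["orientation"]).as_matrix())
c=(.665,-.1066)
plan([((c[0],c[1],.10),Rt(81,0)),((c[0],c[1],.10),Rt(81,10)),((c[0],c[1],.03),Rt(81,10))])
```

```text
[([125.1, 212.1], 0.72)]
cap exp px [199.279  215.7694]
[ 0.6308 -0.0517  0.39  ] [-0.1877  0.3416  0.4072  1.6444  0.0002 -0.0292] [[-0.9874  0.1578 -0.0078]
 [ 0.1578  0.9875  0.0017]
 [ 0.008   0.0004 -1.    ]]
dp [-0.0435 -0.0489  0.1346] rot [ 0.02 -0.46 -0.08] tcp [ 0.665 -0.107  0.255]
dp [-0.0269  0.      0.0024] rot [ 0. 10.  0.] tcp [ 0.692 -0.111  0.253]
dp [-0.0122  0.      0.0689] rot [0. 0. 0.] tcp [ 0.692 -0.111  0.183]
```

View pics/w1.png

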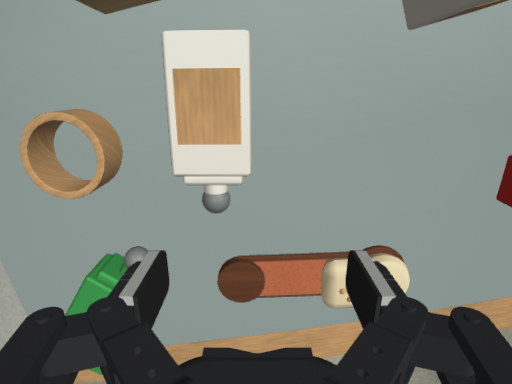

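The wrist image shows the cap at (199,216), exactly where my estimate projects, and the bottle is aligned with the tool. Moving over it and tilting.

Emit:
{"name": "play_rows", "arguments": {"commands": [{"gripper": 0, "delta_pos": [-0.0145, -0.0163, 0.04], "rotation": [0, -0.4, 0]}, {"gripper": 0, "delta_pos": [-0.0145, -0.0163, 0.04], "rotation": [0, 0, 0]}, {"gripper": 0, "delta_pos": [-0.0145, -0.0163, 0.03], "rotation": [0, 0, 0]}, {"gripper": 0, "delta_pos": [-0.02, 0, 0.0], "rotation": [0, 7.5, 0]}, {"gripper": 0, "delta_pos": [-0.02, 0, 0.0], "rotation": [0, 7.5, 0]}]}}

```text
time: 3.6
ee_pos: [0.7012, -0.1109, 0.2791]
orientation: [0.079, 0.989, 0.01, -0.127]
wrist_force: [2.9, -0.9, 2.0]
width: 0.0854
```

Run:
```python
from h import *
np.set_printoptions(precision=4,suppress=True)
W=snap("wrist","w2.png");bot.get_image("side")
s=bot.get_state();r=R.from_quat(s["orientation"]);print(s["ee_pos"],s["qpos"],r.as_matrix()[:,2],"yaw",np.degrees(np.arctan2(r.as_matrix()[1,1],r.as_matrix()[0,1])),"grasp",s["ee_pos"]+r.apply([0,0,.155]))
print("cap exp px",proj(W,(.6646,-.1066,.03)))
c=(.665,-.1066)
plan([((c[0],c[1],.03),Rt(81,15))])
```

```text
[ 0.7067 -0.1119  0.2731] [-0.2465  0.7778  0.7722  1.8171 -0.0213 -0.0856] [-0.2468  0.0401 -0.9682] yaw 80.93215178094046 grasp [ 0.6684 -0.1057  0.123 ]
cap exp px [234.3861 254.499 ]
dp [-0.0215 -0.0013  0.0908] rot [ 0.06  0.52 -0.05] tcp [ 0.705 -0.113  0.18 ]
```

View pics/w2.png

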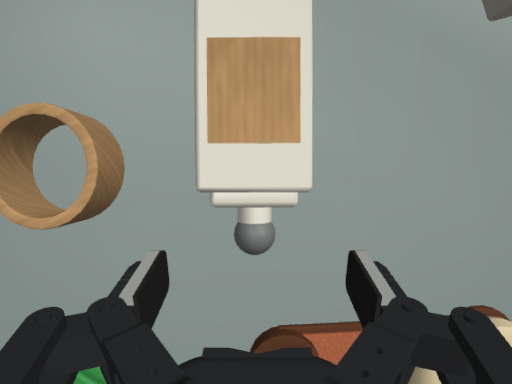

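Emit:
{"name": "play_rows", "arguments": {"commands": [{"gripper": 0, "delta_pos": [-0.011, -0.0006, 0.03], "rotation": [0, 1.5, 0]}, {"gripper": 0, "delta_pos": [-0.011, -0.0006, 0.03], "rotation": [0, 1.5, 0]}, {"gripper": 0, "delta_pos": [-0.008, 0, 0.027], "rotation": [0, 1.5, 0]}, {"gripper": 0, "delta_pos": [0, 0, 0], "rotation": [0, 0, 0]}]}}

```text
time: 4.1
ee_pos: [0.7084, -0.1129, 0.1872]
orientation: [0.077, 0.984, 0.013, -0.161]
wrist_force: [-1.2, -0.1, -1.8]
width: 0.0855
```

Run:
```python
from h import *
np.set_printoptions(precision=4,suppress=True)
W=snap("wrist","w3.png")
s=bot.get_state();r=R.from_quat(s["orientation"]);print(s["ee_pos"],s["qpos"],"a",np.degrees(np.arcsin(-r.as_matrix()[2,0])),"yaw",np.degrees(np.arctan2(r.as_matrix()[1,1],r.as_matrix()[0,1])),"grasp",s["ee_pos"]+r.apply([0,0,.155]),s["wrist_force"])
plan([((.665,-.1066,.03),Rt(81,19))])
```

```text
[ 0.7089 -0.1131  0.1899] [-0.246   0.8569  0.7209  1.7554 -0.0279 -0.0848] a -18.43808447292983 yaw 81.02034470040633 grasp [ 0.6604 -0.1054  0.0429] [ 0.5512 -0.2361  0.4836]
dp [-0.01   -0.0004  0.0108] rot [0.01 0.56 0.02] tcp [ 0.715 -0.114  0.177]
```

View pics/w3.png

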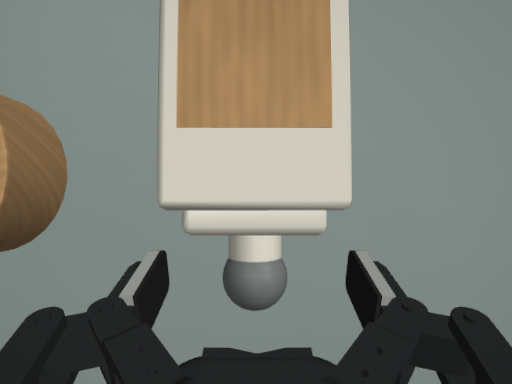

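Emit:
{"name": "play_rows", "arguments": {"commands": [{"gripper": 0, "delta_pos": [-0.01, 0, 0.011], "rotation": [0, 0, 0]}, {"gripper": 0, "delta_pos": [0, 0, 0], "rotation": [0, 0, 0]}]}}

```text
time: 4.35
ee_pos: [0.7166, -0.1148, 0.1785]
orientation: [0.077, 0.985, 0.012, -0.157]
wrist_force: [-0.3, 0.2, -0.8]
width: 0.0853
```

Run:
```python
from h import *
np.set_printoptions(precision=4,suppress=True)
s=bot.get_state();r=R.from_quat(s["orientation"]);print(s["ee_pos"],s["qpos"],"a",np.degrees(np.arcsin(-r.as_matrix()[2,0])),"grasp",s["ee_pos"]+r.apply([0,0,.155]),s["wrist_force"])
plan([((.665,-.1066,.03),Rt(81,19))])
```

```text
[ 0.7166 -0.1148  0.1785] [-0.2458  0.8833  0.7411  1.7427 -0.0277 -0.0846] a -18.065178243759362 grasp [ 0.6691 -0.1073  0.0311] [-0.3024  0.1631 -0.7659]
dp [0.0011 0.0001 0.0024] rot [-0.01  0.93  0.01] tcp [ 0.715 -0.114  0.177]
```

Emit:
{"name": "play_rows", "arguments": {"commands": [{"gripper": 0.5, "delta_pos": [0.003, 0, 0.002], "rotation": [0, 0, 0]}, {"gripper": 1, "delta_pos": [0, 0, 0], "rotation": [0, 0, 0]}, {"gripper": 1, "delta_pos": [0, 0, 0], "rotation": [0, 0, 0]}, {"gripper": 1, "delta_pos": [0, 0, 0], "rotation": [0, 0, 0]}, {"gripper": 1, "delta_pos": [0, 0, 0], "rotation": [0, 0, 0]}]}}

```text
time: 4.85
ee_pos: [0.7129, -0.1145, 0.178]
orientation: [0.077, 0.985, 0.012, -0.157]
wrist_force: [0.4, 0.1, 2.2]
width: 0.0292
```

Run:
```python
from h import *
np.set_printoptions(precision=4,suppress=True)
W=snap("wrist","w4.png")
s=bot.get_state();r=R.from_quat(s["orientation"]);print(s["width"],s["ee_pos"],s["qpos"],"a",np.degrees(np.arcsin(-r.as_matrix()[2,0])),"grasp",s["ee_pos"]+r.apply([0,0,.155]),s["wrist_force"])
```

```text
0.029381082596918507 [ 0.7129 -0.1145  0.178 ] [-0.2464  0.8709  0.7203  1.7352 -0.0282 -0.0852] a -18.117601479816287 grasp [ 0.6653 -0.107   0.0307] [ 0.1193 -0.5097  3.6075]
```

View pics/w4.png

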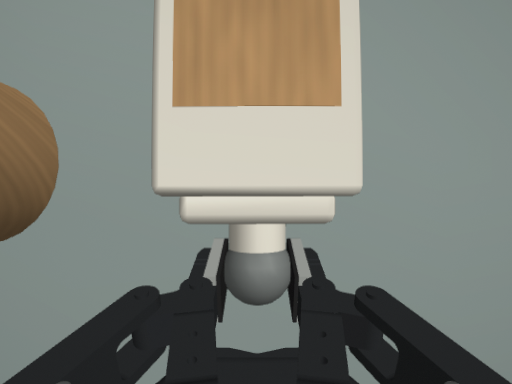

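```bash
cat >> h.py <<'E'
def pose(th,A0=18.1,th0=0,foot=(.497,-.079),px1=.515,eps=.0025,TH=80):
    t=min(1,th/TH);psi=-9.3*(1-min(1,th/60));T=np.radians(th)
    al=.170*np.cos(T)-.03*np.sin(T);z=.17*np.sin(T)+.03*np.cos(T)+eps
    px=foot[0]+(px1-foot[0])*t;p=np.radians(psi)
    return (np.array([px+al*np.cos(p),foot[1]+al*np.sin(p),z]),Rt(90+psi,A0-th))
E
python3 - <<'E'
from h import *
plan([pose(0)]+[pose(t) for t in range(5,81,5)])
E
```

```text
dp [ 0.0011  0.0001 -0.0015] rot [-0.12 -0.02  0.3 ] tcp [ 0.712 -0.114  0.18 ]
dp [ 0.0201  0.0029 -0.0127] rot [ 0.21 -5.   -0.75] tcp [ 0.698 -0.109  0.198]
dp [ 0.0201  0.0027 -0.0126] rot [ 0.14 -5.   -0.76] tcp [ 0.682 -0.104  0.215]
dp [ 0.0201  0.0024 -0.0125] rot [ 0.08 -5.   -0.77] tcp [ 0.664 -0.099  0.23 ]
dp [ 0.0201  0.0021 -0.0124] rot [ 0.01 -5.   -0.78] tcp [ 0.645 -0.095  0.244]
dp [ 0.0201  0.0018 -0.0123] rot [-0.06 -5.   -0.77] tcp [ 0.625 -0.091  0.255]
dp [ 0.0201  0.0015 -0.0122] rot [-0.13 -5.   -0.76] tcp [ 0.604 -0.087  0.265]
dp [ 0.0201  0.0011 -0.0121] rot [-0.19 -5.   -0.75] tcp [ 0.582 -0.084  0.273]
dp [ 0.0201  0.0008 -0.012 ] rot [-0.26 -5.   -0.73] tcp [ 0.559 -0.082  0.279]
dp [ 0.0201  0.0005 -0.012 ] rot [-0.32 -5.   -0.71] tcp [ 0.536 -0.08   0.282]
dp [ 0.0202  0.0001 -0.0119] rot [-0.38 -5.   -0.68] tcp [ 0.513 -0.079  0.284]
dp [ 0.0202 -0.0002 -0.0118] rot [-0.44 -5.   -0.64] tcp [ 0.489 -0.079  0.283]
dp [ 0.0203 -0.0006 -0.0117] rot [-0.49 -5.   -0.6 ] tcp [ 0.466 -0.079  0.28 ]
dp [ 0.0203 -0.     -0.0116] rot [ 0. -5. -0.] tcp [ 0.443 -0.079  0.275]
dp [ 0.0204  0.     -0.0116] rot [ 0. -5.  0.] tcp [ 0.421 -0.079  0.268]
dp [ 0.0205 -0.     -0.0115] rot [ 0. -5.  0.] tcp [ 0.399 -0.079  0.259]
dp [ 0.0206 -0.     -0.0114] rot [ 0. -5.  0.] tcp [ 0.378 -0.079  0.248]
```

Emit:
{"name": "play_rows", "arguments": {"commands": [{"gripper": 1, "delta_pos": [0.001, 0, -0.003], "rotation": [0, 0, 0]}, {"gripper": 1, "delta_pos": [0.0201, 0.0029, -0.0127], "rotation": [0.2, -5, -0.75]}, {"gripper": 1, "delta_pos": [0.0201, 0.0027, -0.0126], "rotation": [0.1, -5, -0.75]}, {"gripper": 1, "delta_pos": [0.0201, 0.0024, -0.0125], "rotation": [0, -5, -0.75]}, {"gripper": 1, "delta_pos": [0.0201, 0.0021, -0.0124], "rotation": [0, -5, -0.75]}]}}

```text
time: 5.4
ee_pos: [0.6443, -0.0946, 0.2431]
orientation: [0.052, 0.999, 0.001, 0.016]
wrist_force: [-1.0, 0.2, -2.8]
width: 0.0291
```

Run:
```python
from h import *
np.set_printoptions(precision=4,suppress=True)
D=snap("side","d5.png");S=snap("scene","s5.png")
a=S["image"][100:280,150:310,::-1];b=D["image"][120:280,180:350,::-1]
c=np.zeros((430,790,3),np.uint8);a=cv2.resize(a,None,fx=2.35,fy=2.35,interpolation=cv2.INTER_CUBIC);b=cv2.resize(b,None,fx=2.35,fy=2.35,interpolation=cv2.INTER_CUBIC)
c[:a.shape[0],:a.shape[1]]=a;c[:b.shape[0],385:385+b.shape[1]]=b;cv2.imwrite("pics/m5.png",c)
s=bot.get_state();r=R.from_quat(s["orientation"]);print(s["time"],s["width"],s["ee_pos"],s["qpos"],"a",-np.degrees(np.arcsin(r.as_matrix()[2,0])),"grasp",s["ee_pos"]+r.apply([0,0,.155]),s["wrist_force"],s["torque"])
plan([pose(20)])
```

```text
5.5 0.0290758119792439 [ 0.6412 -0.0936  0.2432] [-0.25    0.3717  0.1532  1.3268  0.0074 -0.1464] a 1.5073708407370554 grasp [ 0.6453 -0.0935  0.0882] [-1.871  -0.5743 -3.0728] [0.1084 0.0463 0.0005]
dp [-0.0039 -0.0006 -0.0005] rot [ 0.21 -0.39  0.26] tcp [ 0.645 -0.095  0.244]
```

View pics/m5.png

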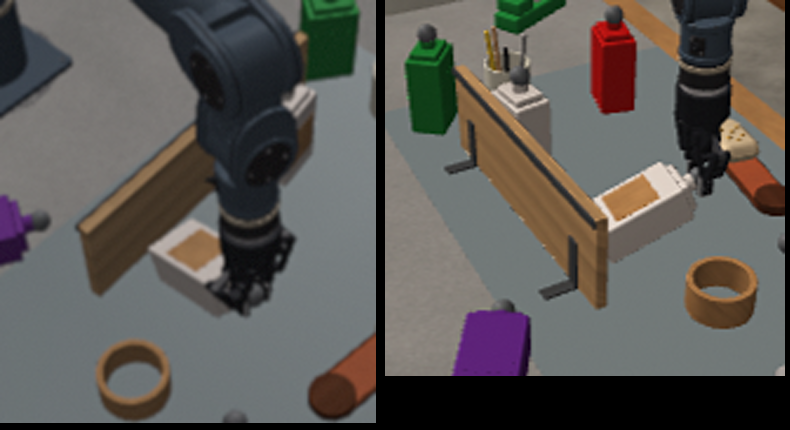

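The bottle is tipping up about 20° while held at the cap (side crop about (190,640)). The bystander is untouched and forces are small, so I'll continue.

Emit:
{"name": "play_rows", "arguments": {"commands": [{"gripper": 1, "delta_pos": [0.0201, 0.0018, -0.0123], "rotation": [0, -5, -0.75]}, {"gripper": 1, "delta_pos": [0.0201, 0.0015, -0.0122], "rotation": [-0.1, -5, -0.75]}, {"gripper": 1, "delta_pos": [0.0201, 0.0011, -0.0121], "rotation": [-0.2, -5, -0.75]}, {"gripper": 1, "delta_pos": [0.0201, 0.0008, -0.012], "rotation": [-0.25, -5, -0.75]}, {"gripper": 1, "delta_pos": [0.0201, 0.0005, -0.012], "rotation": [-0.3, -5, -0.7]}]}}

```text
time: 6.0
ee_pos: [0.5363, -0.0811, 0.2819]
orientation: [0.018, 0.973, -0.004, 0.231]
wrist_force: [-1.0, -1.2, -3.1]
width: 0.0295
```

```bash
cat > v.py <<'E'
from h import *
import sys
np.set_printoptions(precision=4,suppress=True)
def view(f,th=None):
    D=bot.get_image("side");S=bot.get_image("scene")
    a=S["image"][100:280,150:310,::-1];b=D["image"][120:280,180:350,::-1]
    c=np.zeros((430,790,3),np.uint8);a=cv2.resize(a,None,fx=2.35,fy=2.35,interpolation=cv2.INTER_CUBIC);b=cv2.resize(b,None,fx=2.35,fy=2.35,interpolation=cv2.INTER_CUBIC)
    c[:a.shape[0],:a.shape[1]]=a;c[:b.shape[0],385:385+b.shape[1]]=b;cv2.imwrite("pics/"+f,c)
    s=bot.get_state();r=R.from_quat(s["orientation"]);print(s["time"],s["width"],s["ee_pos"],s["qpos"],"a",-np.degrees(np.arcsin(r.as_matrix()[2,0])),"grasp",s["ee_pos"]+r.apply([0,0,.155]),s["wrist_force"],s["torque"])
    if th: plan([pose(th)])
if __name__=="__main__": view(sys.argv[1],float(sys.argv[2]) if len(sys.argv)>2 else None)
E
python3 v.py m6.png 45
```

```text
6.1 0.029246954687353197 [ 0.5338 -0.0804  0.2805] [-0.3059 -0.1885 -0.4243  0.8859  0.121  -0.24  ] a 26.588851849354747 grasp [ 0.6032 -0.0827  0.1419] [-0.2415  0.2896 -3.262 ] [0.0941 0.8275 0.0009]
dp [-0.0026  0.0004 -0.0005] rot [ 0.2  -0.31  0.09] tcp [ 0.536 -0.08   0.282]
```

View pics/m6.png

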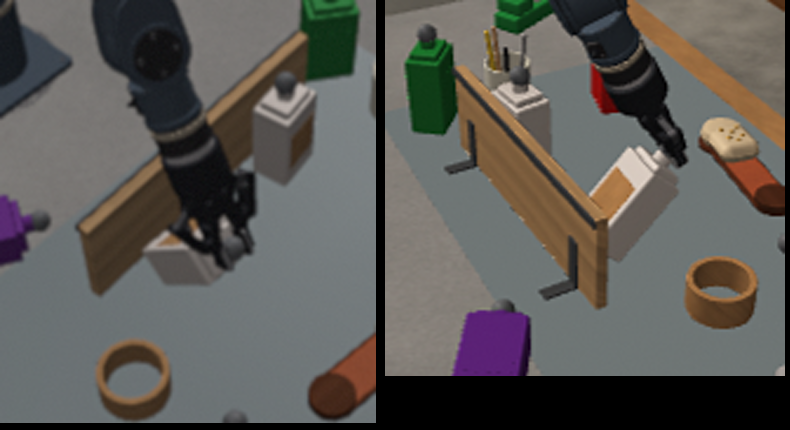

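The bottle is tilted about 45° (side crop about (200,635)), with its foot near the bench and board. Continuing.

Emit:
{"name": "play_rows", "arguments": {"commands": [{"gripper": 1, "delta_pos": [0.0202, 0.0001, -0.0119], "rotation": [-0.4, -5, -0.7]}, {"gripper": 1, "delta_pos": [0.0202, -0.0002, -0.0118], "rotation": [-0.4, -5, -0.65]}, {"gripper": 1, "delta_pos": [0.0203, -0.0006, -0.0117], "rotation": [-0.5, -5, -0.6]}, {"gripper": 1, "delta_pos": [0.0203, 0, -0.0116], "rotation": [0, -5, 0]}, {"gripper": 1, "delta_pos": [0.0204, 0, -0.0116], "rotation": [0, -5, 0]}]}}

```text
time: 6.6
ee_pos: [0.4209, -0.0806, 0.2683]
orientation: [-0.001, 0.9, 0.002, 0.435]
wrist_force: [-0.7, -0.1, -4.3]
width: 0.0295
```

```bash
python3 v.py m7.png 70
```

```text
6.7 0.02934422854272422 [ 0.4187 -0.0799  0.2647] [-0.4676 -0.782  -0.9678  0.5441  0.3641 -0.3034] a 51.46009910338393 grasp [ 0.54   -0.0792  0.1682] [-0.7577  0.0129 -5.6349] [-0.0078  1.4542 -0.0366]
dp [-0.0039  0.0009 -0.0006] rot [ 0.23 -0.44 -0.11] tcp [ 0.421 -0.079  0.268]
```

View pics/m7.png

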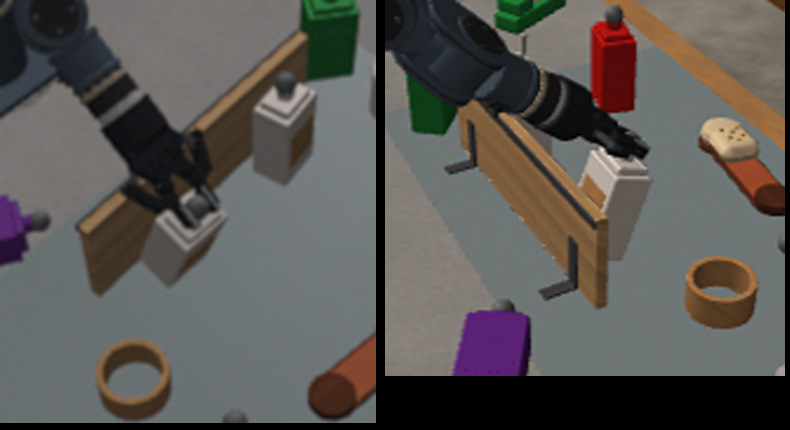

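Emit:
{"name": "play_rows", "arguments": {"commands": [{"gripper": 1, "delta_pos": [0.0185, 0, -0.0115], "rotation": [0, -5, 0]}, {"gripper": 1, "delta_pos": [0, 0, 0], "rotation": [0, 0, 0]}]}}

```text
time: 6.9
ee_pos: [0.3988, -0.08, 0.2564]
orientation: [0.0, 0.882, 0.003, 0.471]
wrist_force: [-1.4, 0.4, -5.8]
width: 0.0291
```

```bash
python3 v.py m8.png 75
```

```text
7.0 0.029246555413763812 [ 0.4009 -0.0807  0.2614] [-0.5092 -0.9088 -1.0621  0.4958  0.4216 -0.2992] a 56.52684869601737 grasp [ 0.5302 -0.0802  0.1759] [ 0.1584  0.2163 -4.1659] [ 0.0216  1.4824 -0.0017]
dp [ 0.0029  0.0017 -0.0003] rot [ 0.17 -0.37  0.  ] tcp [ 0.399 -0.079  0.259]
```

View pics/m8.png

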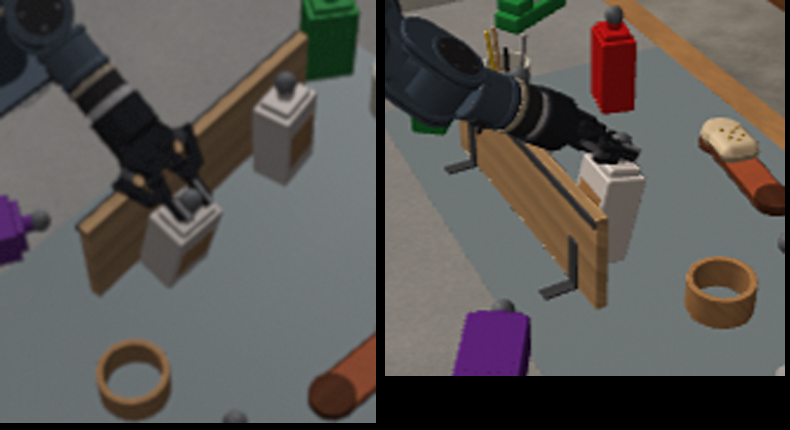

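Emit:
{"name": "play_rows", "arguments": {"commands": [{"gripper": 1, "delta_pos": [0.0025, 0, 0.0016], "rotation": [0, 0, 0]}, {"gripper": 1, "delta_pos": [0.0017, 0, 0.0011], "rotation": [0, 0, 0]}, {"gripper": 1, "delta_pos": [0, 0, 0], "rotation": [0, 0, 0]}, {"gripper": 1, "delta_pos": [0, 0, 0], "rotation": [0, 0, 0]}]}}

```text
time: 7.4
ee_pos: [0.4008, -0.0803, 0.2565]
orientation: [-0.002, 0.88, 0.001, 0.475]
wrist_force: [-0.2, -0.4, -5.1]
width: 0.0291
```

```bash
python3 v.py m9.png 75
```

```text
7.5 0.029077728672656972 [ 0.4007 -0.0803  0.2565] [-0.5093 -0.91   -1.0742  0.4806  0.4238 -0.2993] a 56.77941843882205 grasp [ 0.5303 -0.0797  0.1716] [ 0.3082  0.3595 -4.258 ] [0.0643 1.5344 0.0062]
dp [-0.0013  0.0013 -0.0028] rot [ 0.22 -0.12  0.11] tcp [ 0.399 -0.079  0.259]
```

Emit:
{"name": "play_rows", "arguments": {"commands": [{"gripper": 1, "delta_pos": [0.0017, 0, 0.0011], "rotation": [0, 0, 0]}, {"gripper": 1, "delta_pos": [0.0009, 0, 0.0006], "rotation": [0, 0, 0]}, {"gripper": 1, "delta_pos": [0, 0, 0], "rotation": [0, 0, 0]}]}}

```text
time: 7.8
ee_pos: [0.4006, -0.0804, 0.2539]
orientation: [-0.002, 0.879, 0.001, 0.476]
wrist_force: [0.0, 0.6, -3.1]
width: 0.0296
```

```bash
python3 v.py m10.png 75
```

```text
7.9 0.029375134032526607 [ 0.4006 -0.0804  0.2539] [-0.5097 -0.9098 -1.0802  0.4725  0.4242 -0.2993] a 56.88469580515052 grasp [ 0.5304 -0.0799  0.1692] [ 0.4154 -0.138  -2.8561] [0.1075 1.2066 0.036 ]
dp [-0.0035  0.0014 -0.0042] rot [ 0.19 -0.02  0.14] tcp [ 0.399 -0.079  0.259]
```

View pics/m10.png

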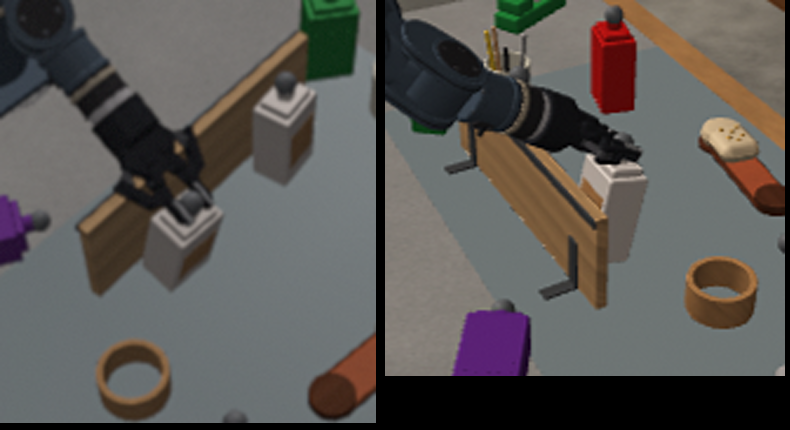

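Run:
```python
from h import *
np.set_printoptions(precision=4,suppress=True)
S=bot.get_image("scene")
cv2.imwrite("pics/c10.png",cv2.resize(S["image"][170:235,200:260,::-1],None,fx=9,fy=9,interpolation=cv2.INTER_CUBIC))
D=bot.get_image("side")
cv2.imwrite("pics/e10.png",cv2.resize(D["image"][165:240,250:310,::-1],None,fx=8,fy=8,interpolation=cv2.INTER_CUBIC))
```

```text
(no output)
```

View pics/c10.png

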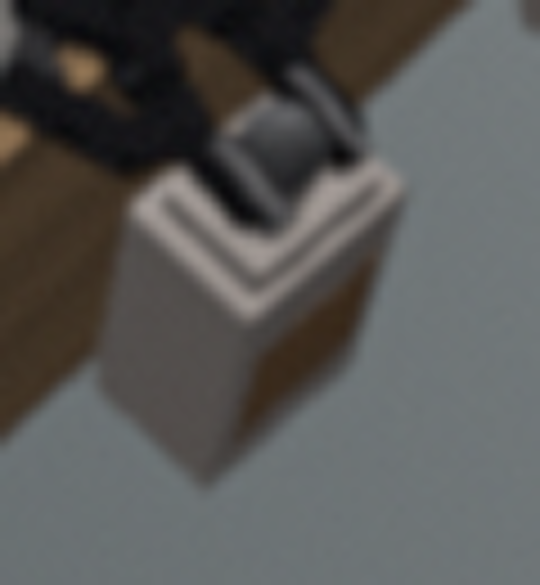

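View pics/e10.png

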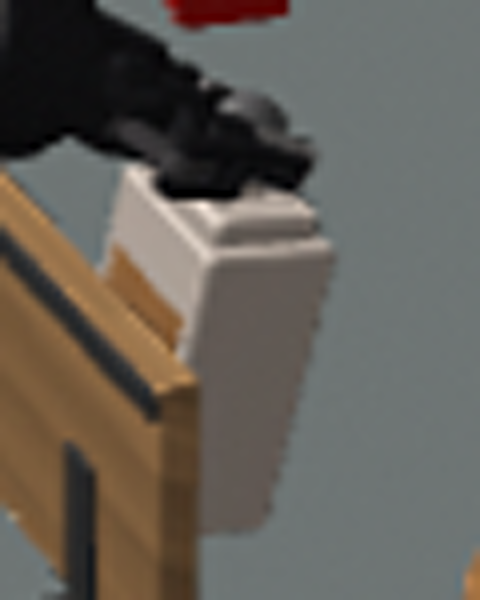

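Run:
```python
from h import *
np.set_printoptions(precision=4,suppress=True)
S=bot.get_image("scene");D=bot.get_image("side")
b=tri([ray(S,(223.4,222.5)),ray(D,(230.8,283))]);t=tri([ray(S,(204.8,226.9)),ray(D,(195.1,291.1))])
v=t-b;print(b,t,v,np.linalg.norm(v),"tilt",np.degrees(np.arctan2(v[0],v[2])),np.degrees(np.arctan2(v[1],v[2])))
b0=onz(S,(223.4,222.5),0.001);c=onz(S,(178,231.5),.169)
print(b0)
l=onz(S,(170+395/9-.5,200+100/9-.5),0.015);print("inner foot corner",l)
```

```text
[ 0.5189 -0.1181  0.0024] [ 0.5473 -0.1171  0.1357] [0.0284 0.001  0.1333] 0.13626846832745437 tilt 12.018281822716592 0.4269515689991465
[ 0.5165 -0.1151  0.001 ]
inner foot corner [ 0.4676 -0.1188  0.015 ]
```

Measured lean is about 12° (edge length 136 mm, as it must be), with the foot edge down at x≈0.518. That is inside the tipping limit, so releasing lets it settle upright.

Emit:
{"name": "play_rows", "arguments": {"commands": [{"gripper": 0.3, "delta_pos": [0, 0, 0], "rotation": [0, 0, 0]}, {"gripper": 0, "delta_pos": [0, 0, 0], "rotation": [0, 0, 0]}, {"gripper": 0, "delta_pos": [0, 0, 0], "rotation": [0, 0, 0]}, {"gripper": 0, "delta_pos": [0, 0, 0], "rotation": [0, 0, 0]}, {"gripper": 0, "delta_pos": [0, 0, 0], "rotation": [0, 0, 0]}]}}

```text
time: 8.6
ee_pos: [0.4006, -0.0804, 0.2536]
orientation: [-0.002, 0.879, 0.001, 0.476]
wrist_force: [-0.5, -0.2, -0.2]
width: 0.0856
```

```bash
python3 v.py m11.png
```

```text
8.7 0.08510369671639217 [ 0.4005 -0.0803  0.2534] [-0.5096 -0.9094 -1.0805  0.4729  0.424  -0.2994] a 56.82160198833722 grasp [ 0.5302 -0.0798  0.1686] [-0.189  -0.0437 -0.4996] [-0.008   0.8026  0.0585]
```

View pics/m11.png

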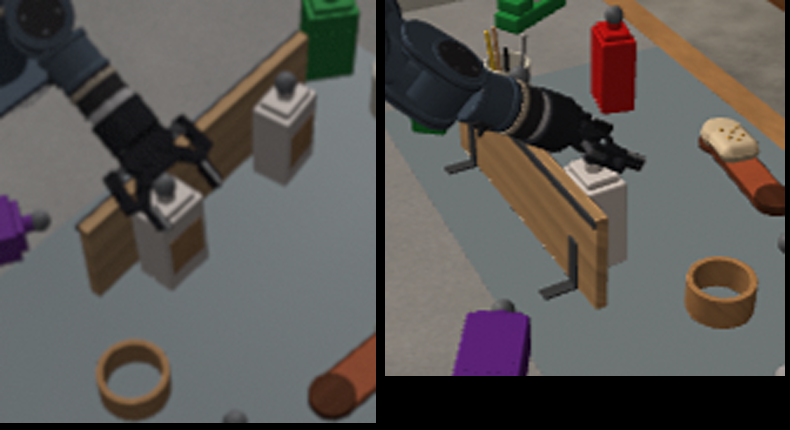

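It stands on its foot (scene crop (230,170)), with the cap between the open fingers. I'll withdraw straight up.

Emit:
{"name": "play_rows", "arguments": {"commands": [{"gripper": 0, "delta_pos": [-0.0167, 0, -0.011], "rotation": [0, 0, 0]}, {"gripper": 0, "delta_pos": [-0.0167, 0, -0.011], "rotation": [0, 0, 0]}, {"gripper": 0, "delta_pos": [-0.0167, 0, -0.011], "rotation": [0, 0, 0]}, {"gripper": 0, "delta_pos": [-0.025, 0, -0.0165], "rotation": [0, 0, 0]}, {"gripper": 0, "delta_pos": [-0.025, 0, -0.0165], "rotation": [0, 0, 0]}]}}

```text
time: 9.2
ee_pos: [0.3999, -0.0803, 0.3736]
orientation: [-0.002, 0.88, 0.001, 0.475]
wrist_force: [0.1, -1.0, -0.1]
width: 0.0855
```

```bash
python3 v.py m12.png
python3 - <<'E'
from h import *
np.set_printoptions(precision=4,suppress=True)
S=bot.get_image("scene")
cv2.imwrite("pics/c12.png",cv2.resize(S["image"][155:235,175:275,::-1],None,fx=7,fy=7,interpolation=cv2.INTER_CUBIC))
D=bot.get_image("side")
cv2.imwrite("pics/e12.png",cv2.resize(D["image"][165:240,230:310,::-1],None,fx=8,fy=8,interpolation=cv2.INTER_CUBIC))
E
```

```text
9.3 0.08540697643937656 [ 0.4009 -0.0807  0.3805] [-0.5105 -0.9152 -0.8349  0.7123  0.4253 -0.2999] a 57.440411152979806 grasp [ 0.5315 -0.0806  0.2971] [-0.2193 -1.0299  0.9746] [0.0133 0.7498 0.0052]
```

View pics/c12.png

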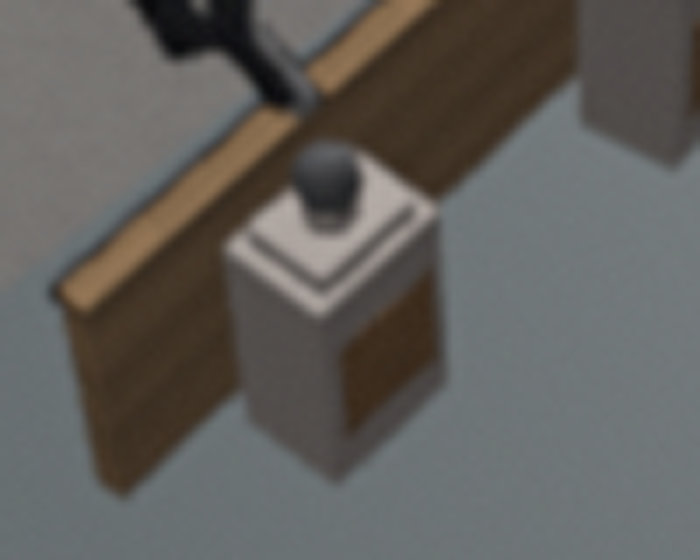

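View pics/e12.png

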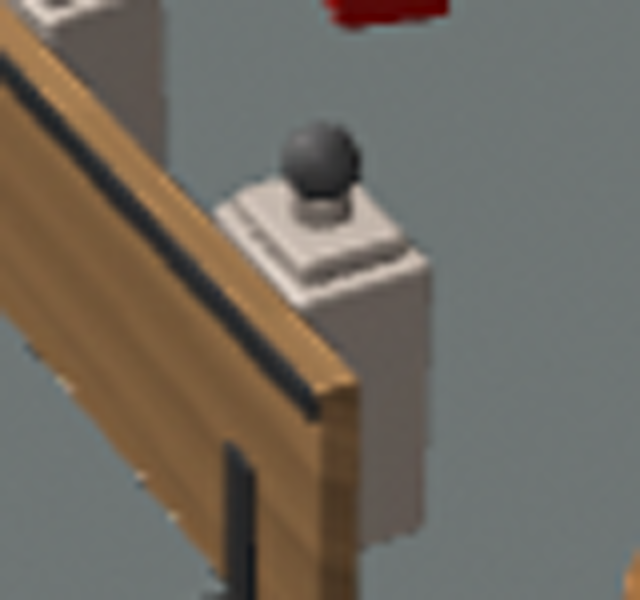

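Run:
```python
from h import *
np.set_printoptions(precision=4,suppress=True)
S=bot.get_image("scene");D=bot.get_image("side")
i=onz(S,(214.2,209.9),0);o=onz(S,(223.1,222.4),0);q=onz(S,(208.9,237.8),0);b=onz(S,(224.6,192.4),0)
print("inner",i,"outer",o,"outer+y",q,"board",b,"yaw",np.degrees(np.arctan2(-(q-o)[0],(q-o)[1])))
c=tri([ray(S,(180.3,221.3)),ray(D,(184.6,269.6))]);print("cap",c)
# standing bottle reprojection of top corners; board top far/near
def tp(p,z):return onz(S,p,z)
for p in((155+300/7,175+85/7),): print("board top",tp(p,.15))
print([(d["point"],onz(S,d["point"],.093)) for d in bot.place_of("scene","standing_center")])
s=[(d["point"],d["score"]) for d in bot.place_of("side","standing_center")];print(s)
# model overlay: board face at x=.449..; bottle at candidates
im=S["image"].copy()
for x in(.446,.452):
    for y in np.linspace(-.187,.26,200):
        for z in(0,.15):
            r=proj(S,(x,y,z));im[int(r[0]+.5),int(r[1]+.5)]=(255,0,0) if x<.45 else(0,255,255)
cv2.imwrite("pics/o12.png",cv2.resize(im[110:240,175:300,::-1],None,fx=4.5,fy=4.5,interpolation=cv2.INTER_NEAREST))
```

```text
inner [ 0.46   -0.1161  0.    ] outer [ 0.515 -0.114  0.   ] outer+y [ 0.5143 -0.0399  0.    ] board [ 0.4462 -0.1825  0.    ] yaw 0.5047341929702622
cap [ 0.4899 -0.0788  0.1698]
board top [ 0.4486 -0.1842  0.15  ]
[([154.3, 271.4], array([0.4935, 0.153 , 0.093 ])), ([161.8, 343.1], array([0.6927, 0.2839, 0.093 ])), ([110.5, 286.7], array([0.3983, 0.3511, 0.093 ]))]
[([169.4, 239.1], 0.93), ([142.4, 274.5], 0.8), ([153.5, 199.5], 0.73)]
```

View pics/o12.png

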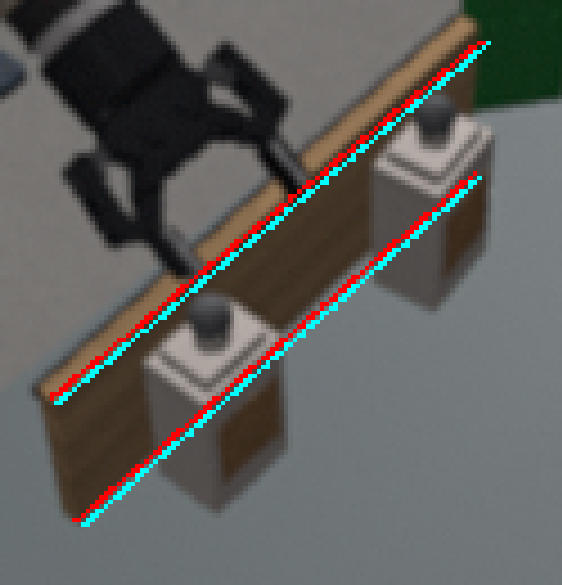

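The bottle stands parallel and upright, with its axis about 42 mm from the board face (limit 50), so a gap of about 12 mm. The standing bottle has not moved. I'll re-grip the cap from above and drag the bottle about 9 mm closer for margin.

Run:
```python
from h import *
P=[((.5315-.043*k/7,-.0805+.0015*k/7,.297-.047*k/7),Rt(90+.8*k/7,-57.4+57.4*k/7)) for k in range(1,8)]
plan(P+[((.4885,-.079,.173),Rt(90.8,0))])
```

```text
dp [-0.0217 -0.0003 -0.0045] rot [ 0.16  7.43 -0.02] tcp [ 0.408 -0.081  0.392]
dp [-0.013   0.      0.0013] rot [-0.08  8.2  -0.08] tcp [ 0.418 -0.08   0.401]
dp [-0.0131  0.0001  0.0026] rot [-0.07  8.2  -0.09] tcp [ 0.429 -0.08   0.407]
dp [-0.0133  0.0001  0.0039] rot [-0.05  8.2  -0.1 ] tcp [ 0.442 -0.08   0.411]
dp [-0.0137  0.0002  0.0051] rot [-0.04  8.2  -0.11] tcp [ 0.457 -0.08   0.412]
dp [-0.0143  0.0002  0.0063] rot [-0.02  8.2  -0.11] tcp [ 0.473 -0.079  0.41 ]
dp [-0.0151  0.0003  0.0074] rot [-0.01  8.2  -0.11] tcp [ 0.488 -0.079  0.405]
dp [0.    0.    0.077] rot [0. 0. 0.] tcp [ 0.488 -0.079  0.328]
```

Emit:
{"name": "play_rows", "arguments": {"commands": [{"gripper": 0, "delta_pos": [-0.0217, -0.0003, -0.0045], "rotation": [0.1, 7.4, 0]}, {"gripper": 0, "delta_pos": [-0.013, 0, 0.0013], "rotation": [0, 8.2, -0.1]}, {"gripper": 0, "delta_pos": [-0.0131, 0.0001, 0.0026], "rotation": [0, 8.2, -0.1]}, {"gripper": 0, "delta_pos": [-0.0133, 0.0001, 0.0039], "rotation": [0, 8.2, -0.1]}, {"gripper": 0, "delta_pos": [-0.0137, 0.0002, 0.0051], "rotation": [0, 8.2, -0.1]}]}}

```text
time: 10.1
ee_pos: [0.4575, -0.0799, 0.4147]
orientation: [-0.005, 0.99, -0.002, 0.142]
wrist_force: [-0.1, -0.1, 0.3]
width: 0.0857
```

Emit:
{"name": "play_rows", "arguments": {"commands": [{"gripper": 0, "delta_pos": [-0.0143, 0.0002, 0.0063], "rotation": [0, 8.2, -0.1]}, {"gripper": 0, "delta_pos": [-0.0151, 0.0003, 0.0074], "rotation": [0, 8.2, -0.1]}, {"gripper": 0, "delta_pos": [0, 0, 0], "rotation": [0, 0, 0]}, {"gripper": 0, "delta_pos": [0, 0, 0], "rotation": [0, 0, 0]}]}}

```text
time: 10.5
ee_pos: [0.4889, -0.0792, 0.4052]
orientation: [-0.006, 1.0, -0.002, 0.001]
wrist_force: [0.2, 0.1, -0.3]
width: 0.0856
```

Run:
```python
from h import *
np.set_printoptions(precision=4,suppress=True)
W=snap("wrist","w13.png")
s=bot.get_state();r=R.from_quat(s["orientation"]);print(s["time"],s["ee_pos"],s["qpos"],"a",np.degrees(np.arcsin(-r.as_matrix()[2,0])))
plan([((.4885,-.079,.173),Rt(90.8,0))])
print("cap exp",proj(W,(.4885,-.079,.17)),"foot edge exp")
```

```text
10.55 [ 0.488  -0.0791  0.4071] [-0.2955 -0.0346  0.0209  1.6205 -0.003  -0.3074] a 0.26199687243371306
dp [-0.0001  0.0004  0.0791] rot [-0.26  0.26 -0.12] tcp [ 0.488 -0.079  0.328]
cap exp [208.2019 258.1809] foot edge exp
```

View pics/w13.png

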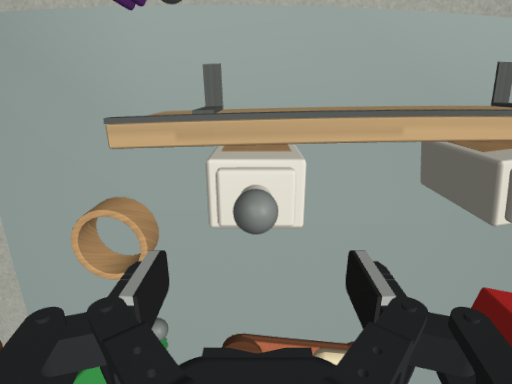

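Run:
```python
from h import *
np.set_printoptions(precision=4,suppress=True)
W=bot.get_image("wrist")
print("cap",onz(W,(212,256),.17),"board top edge",[onz(W,p,.15) for p in((147,110),(143,258),(140,420))], "body back edge",onz(W,(146,215),.136),onz(W,(145,300),.136),"front",onz(W,(223,214),.136),onz(W,(225,301),.136))
```

```text
cap [ 0.492  -0.0807  0.17  ] board top edge [array([ 0.4504, -0.189 ,  0.15  ]), array([ 0.4464, -0.0799,  0.15  ]), array([0.4419, 0.0386, 0.15  ])] body back edge [ 0.4515 -0.113   0.136 ] [ 0.4498 -0.0476  0.136 ] front [ 0.5163 -0.1157  0.136 ] [ 0.517  -0.0429  0.136 ]
```

Wrist view: cap at (212,256), giving an axis about 44 mm from the board face. Descending to grip.

Emit:
{"name": "play_rows", "arguments": {"commands": [{"gripper": 0, "delta_pos": [-0.001, -0.0005, 0.035], "rotation": [0, 0, 0]}, {"gripper": 0, "delta_pos": [-0.001, -0.0005, 0.03], "rotation": [0, 0, 0]}, {"gripper": 0, "delta_pos": [0, 0, 0.012], "rotation": [0, 0, 0]}, {"gripper": 0, "delta_pos": [0, 0, 0], "rotation": [0, 0, 0]}, {"gripper": 0, "delta_pos": [0, 0, 0], "rotation": [0, 0, 0]}]}}

```text
time: 11.1
ee_pos: [0.4904, -0.0806, 0.3326]
orientation: [-0.006, 1.0, -0.003, 0.004]
wrist_force: [-0.9, 0.9, 0.6]
width: 0.0856
```

Run:
```python
from h import *
np.set_printoptions(precision=4,suppress=True)
W=snap("wrist","w14.png")
s=bot.get_state();r=R.from_quat(s["orientation"]);print(s["time"],s["ee_pos"],"grasp",s["ee_pos"]+r.apply([0,0,.155]),s["wrist_force"])
```

```text
11.15 [ 0.4908 -0.0807  0.3331] grasp [ 0.4921 -0.0816  0.1781] [-0.1317  0.3383 -0.02  ]
```

View pics/w14.png

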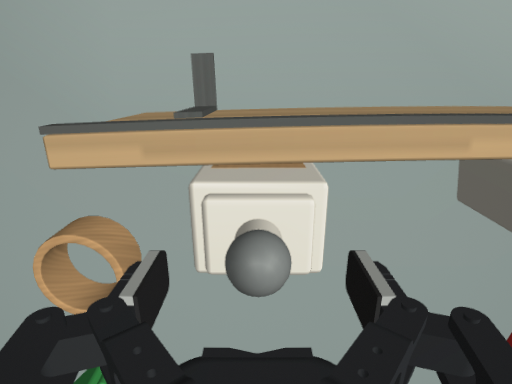

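Emit:
{"name": "play_rows", "arguments": {"commands": [{"gripper": 0.4, "delta_pos": [0, 0, 0.005], "rotation": [0, 0, 0]}, {"gripper": 1, "delta_pos": [0, 0, 0], "rotation": [0, 0, 0]}, {"gripper": 1, "delta_pos": [0, 0, 0], "rotation": [0, 0, 0]}, {"gripper": 1, "delta_pos": [0, 0, 0], "rotation": [0, 0, 0]}, {"gripper": 1, "delta_pos": [0, 0, 0], "rotation": [0, 0, 0]}]}}

```text
time: 11.65
ee_pos: [0.4911, -0.0805, 0.3261]
orientation: [-0.006, 1.0, -0.002, 0.002]
wrist_force: [0.2, 0.1, 2.3]
width: 0.0294
```

Emit:
{"name": "play_rows", "arguments": {"commands": [{"gripper": 1, "delta_pos": [0.002, 0, 0], "rotation": [0, 0, 0]}, {"gripper": 1, "delta_pos": [0.002, 0, 0], "rotation": [0, 0, 0]}, {"gripper": 1, "delta_pos": [0.002, 0, 0], "rotation": [0, 0, 0]}, {"gripper": 1, "delta_pos": [0.002, 0, 0], "rotation": [0, 0, 0]}, {"gripper": 1, "delta_pos": [0, 0, 0], "rotation": [0, 0, 0]}]}}

```text
time: 12.15
ee_pos: [0.4834, -0.0807, 0.327]
orientation: [-0.006, 1.0, -0.003, 0.004]
wrist_force: [2.5, 1.6, 5.8]
width: 0.0292
```

```bash
python3 v.py m15.png
python3 - <<'E'
from h import *
D=snap("wrist","w15.png")
E
```

```text
12.25 0.02905284879707557 [ 0.4835 -0.0807  0.327 ] [-0.3015 -0.0522 -0.155   1.4589 -0.0026 -0.3135] a 0.446945914709864 grasp [ 0.4847 -0.0815  0.1721] [1.7432 1.6204 6.1694] [ 0.3171 -0.5109 -0.0416]
```

View pics/m15.png

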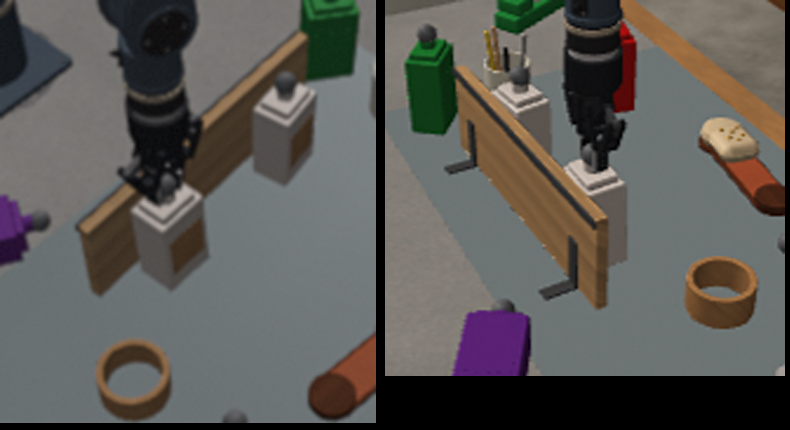

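View pics/w15.png

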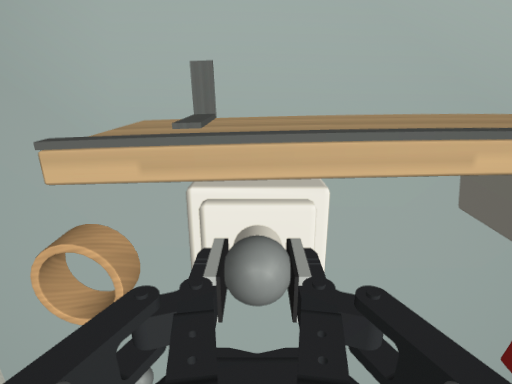

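Emit:
{"name": "play_rows", "arguments": {"commands": [{"gripper": 1, "delta_pos": [0, 0, -0.002], "rotation": [0, 0, 0]}, {"gripper": 1, "delta_pos": [0.001, 0, 0], "rotation": [0, 0, 0]}, {"gripper": 1, "delta_pos": [0.001, 0, 0], "rotation": [0, 0, 0]}, {"gripper": 1, "delta_pos": [0, 0, 0], "rotation": [0, 0, 0]}, {"gripper": 1, "delta_pos": [0, 0, 0], "rotation": [0, 0, 0]}]}}

```text
time: 12.8
ee_pos: [0.4803, -0.0807, 0.3261]
orientation: [-0.006, 1.0, -0.002, 0.0]
wrist_force: [0.0, -0.3, -4.3]
width: 0.0293
```

```bash
python3 v.py m16.png;python3 - <<'E'
from h import *
S=bot.get_image("scene");D=bot.get_image("side")
a=cv2.resize(S["image"][155:235,185:245,::-1],None,fx=6.5,fy=6.5,interpolation=cv2.INTER_CUBIC)
b=cv2.resize(D["image"][165:245,245:305,::-1],None,fx=6.5,fy=6.5,interpolation=cv2.INTER_CUBIC)
cv2.imwrite("pics/c16.png",np.hstack([a,b]))
E
```

```text
12.9 0.02897382415083109 [ 0.4805 -0.0806  0.3264] [-0.303  -0.0555 -0.1595  1.4642 -0.0037 -0.3147] a 0.07583179914573095 grasp [ 0.4807 -0.0813  0.1714] [ 0.114   0.5998 -3.7831] [-0.0083  0.0428  0.0026]
```

View pics/c16.png

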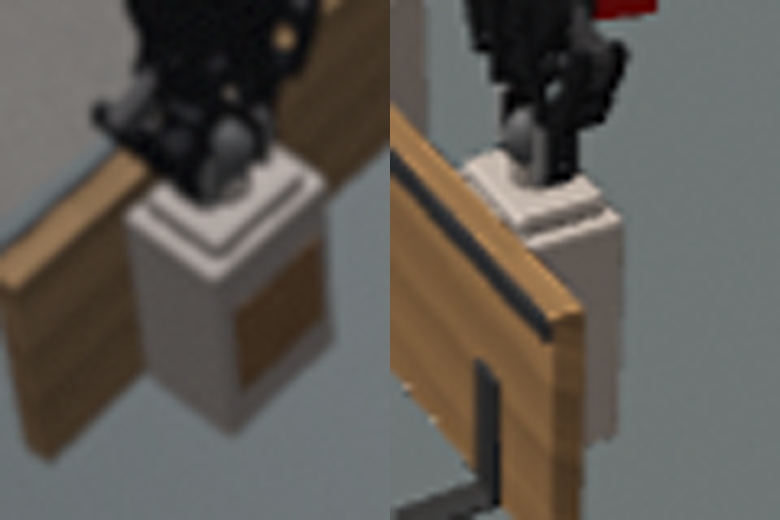

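The bottle has moved about 10 mm closer and hangs upright with its foot barely off the bench. Setting it down and releasing.

Emit:
{"name": "play_rows", "arguments": {"commands": [{"gripper": 1, "delta_pos": [0, 0, 0.0012], "rotation": [0, 0, 0]}, {"gripper": 1, "delta_pos": [0, 0, 0], "rotation": [0, 0, 0]}, {"gripper": 0.5, "delta_pos": [0, 0, 0], "rotation": [0, 0, 0]}, {"gripper": 0, "delta_pos": [0, 0, 0], "rotation": [0, 0, 0]}, {"gripper": 0, "delta_pos": [0, 0, 0], "rotation": [0, 0, 0]}]}}

```text
time: 13.5
ee_pos: [0.4812, -0.0808, 0.3274]
orientation: [-0.006, 1.0, -0.003, 0.003]
wrist_force: [-0.4, 0.1, 0.0]
width: 0.0704
```

Emit:
{"name": "play_rows", "arguments": {"commands": [{"gripper": 0, "delta_pos": [0, 0, 0], "rotation": [0, 0, 0]}, {"gripper": 0, "delta_pos": [0, 0, 0], "rotation": [0, 0, 0]}, {"gripper": 0, "delta_pos": [0, 0, -0.02], "rotation": [0, 0, 0]}, {"gripper": 0, "delta_pos": [0, 0, -0.04], "rotation": [0, 0, 0]}, {"gripper": 0, "delta_pos": [0, 0, -0.04], "rotation": [0, 0, 0]}]}}

```text
time: 14.0
ee_pos: [0.4801, -0.0801, 0.4264]
orientation: [-0.006, 1.0, -0.002, 0.001]
wrist_force: [1.4, -0.3, -0.2]
width: 0.0851
```

Emit:
{"name": "play_rows", "arguments": {"commands": [{"gripper": 0, "delta_pos": [0.04, 0, -0.03], "rotation": [0, 0, 0]}, {"gripper": 0, "delta_pos": [0.05, 0, 0], "rotation": [0, 0, 0]}, {"gripper": 0, "delta_pos": [0.05, 0, 0], "rotation": [0, 0, 0]}, {"gripper": 0, "delta_pos": [0, 0, 0], "rotation": [0, 0, 0]}, {"gripper": 0, "delta_pos": [0, 0, 0], "rotation": [0, 0, 0]}]}}

```text
time: 14.5
ee_pos: [0.3395, -0.0816, 0.4564]
orientation: [-0.005, 1.0, -0.003, 0.003]
wrist_force: [-0.5, -0.2, -0.2]
width: 0.0854
```

```bash
python3 v.py m17.png;python3 - <<'E'
from h import *
np.set_printoptions(precision=4,suppress=True)
S=snap("scene","s17.png");D=bot.get_image("side")
a=cv2.resize(S["image"][155:235,185:245,::-1],None,fx=6.5,fy=6.5,interpolation=cv2.INTER_CUBIC)
b=cv2.resize(D["image"][165:245,245:305,::-1],None,fx=6.5,fy=6.5,interpolation=cv2.INTER_CUBIC)
cv2.imwrite("pics/c17.png",np.hstack([a,b]))
for n,im in(("scene",S),("side",D)):print(n,[(d["point"],onz(im,d["point"],.093)) for d in bot.place_of(n,"standing_center")])
E
```

```text
14.6 0.08546502075641658 [ 0.3409 -0.0819  0.4559] [-0.4265 -0.3841 -0.1737  1.7747 -0.0028 -0.4383] a 0.2672816749949691 grasp [ 0.3416 -0.0827  0.3009] [ 0.6568  0.2518 -0.5122] [ 0.0179 -0.0018 -0.0411]
scene [([110.5, 286.2], array([0.3969, 0.3499, 0.093 ])), ([162.2, 343.4], array([0.6944, 0.2831, 0.093 ]))]
side [([154.5, 199.3], array([0.3961, 0.336 , 0.093 ])), ([144.3, 273.7], array([0.6932, 0.2804, 0.093 ])), ([172.4, 238.7], array([0.4798, 0.1469, 0.093 ]))]
```

View pics/m17.png

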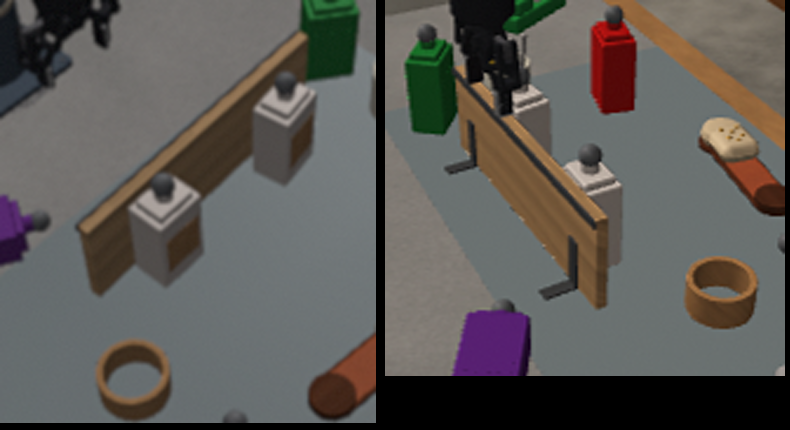

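View pics/c17.png

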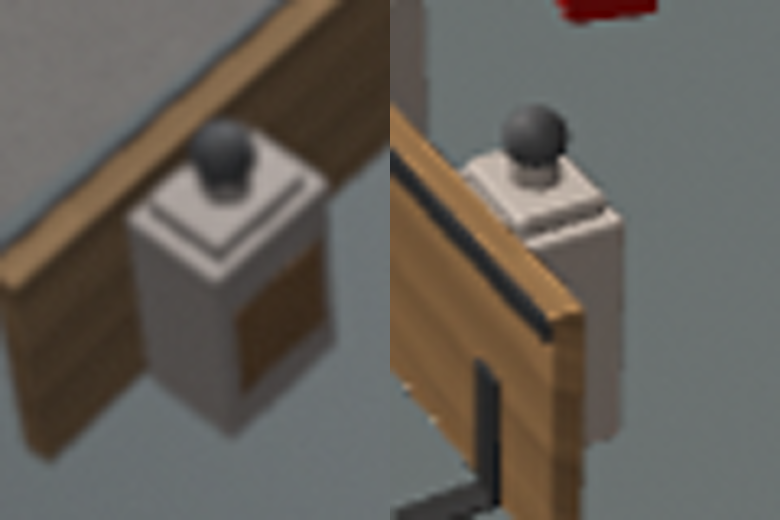

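Run:
```python
from h import *
np.set_printoptions(precision=4,suppress=True)
S=bot.get_image("scene");D=bot.get_image("side")
print("cap",tri([ray(S,(178.1,218.7)),ray(D,(185.3,266.8))]))
# standing bottle pixel shift vs start
a=cv2.imread("pics/scene0.png")[128:180,256:288].astype(int);b=S["image"][128:180,256:288,::-1].astype(int);print("diff",abs(a-b).mean())
E0=[onz(S,(155+435/6.5,185+233/6.5),0)];print("outer foot corner",E0)
bot.finish_job()
```

```text
cap [ 0.4794 -0.0792  0.171 ]
diff 2.7083333333333335
outer foot corner [array([ 0.508 , -0.1141,  0.    ])]
the job is handed in; nothing more can be done
```

I tipped the fallen white bottle up by its cap, rotating it with the tool about its foot edge to about 12° from vertical. When I released it, it settled upright on its foot. I then gripped the cap again from above, carried the bottle about 10 mm closer to the board with its foot barely off the bench, let go and backed away. I handed the job in at about 15 s of the 38 s allowed; the hand-in gave no verdict.

My last checks, made from the pictures before handing in:

- **Fallen bottle:** it stands upright with its cap middle at about (0.479, -0.079, 0.171) m. Its broad side is roughly parallel to the board.
- **Distance to the board:** its axis is about 33 mm from the working face (20 to 50 mm allowed), a gap of about 3 mm. The cap and foot-corner measurements differed by 1 to 2 mm.
- **Standing bottle:** the picture around it is almost unchanged from the start. In the last scene picture the network missed it, but the side camera still found it in place.
- **Board angle:** the scene and wrist pictures disagree slightly, at 0.6° and 2°, both well inside the 15° allowed.
- **Robot:** the gripper is empty and clear of everything. The wrist force readings I took stayed under about 7 N, and the joint angles I read were within range.

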